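# Clip a three-pole breaker onto a sloped rail and slide it under the guard

## Robot

A 7-joint arm with a two-finger parallel gripper is mounted at the origin on the work surface. World frame = base frame: x ahead of the robot, y to its left, z up, the work surface at z = 0. Lengths are in m, angles in rad, forces in N, time in s.
With the tool pointing down it reaches from about 0.35 to 0.9 m from the base axis. Payload 8.1 kg.
Tool frame: the origin (TCP) lies at the centre of the arm's flange, where the gripper is bolted on; the fingertips stand 178 mm ahead of it and the grasp point (between the pads) lies 159 mm ahead of it; z points along the fingers, y is the direction in which the jaws open and shut (so a half turn about z gives the same grasp; the last joint's range is limited). The gripper opens to 92 mm and grips with 3 to 60 N. Pads are 19 mm wide; open, the fingers measure 130 mm over their backs; the gripper's body (75 mm by 190 mm) begins 47 mm behind the grasp point.
Start: joints at [1.176, 0.434, 0.025, 1.573, -0.012, 1.134, -0.075], TCP at [0.18, -0.599, 0.405] pointing down, gripper open.
Joint ranges: [-2.62, 2.62], [-0.44, 2.09], [-1.27, 1.32], [0.08, 2.57], [-1.32, 4.46], [0.12, 2], [-2.74, 2.74]. Speed limits (rad/s): [2.22, 2.22, 3.01, 3.01, 3.14, 3.14, 3.14].

## Interface

Orientations are given as a rotation vector (axis times angle).
In Python, from cell import arm, get_image, camera_model gives the robot as it stands. The module is installed in compiled form; this text tells all that it offers.
- The arm moves only by the shell command python3 -m pendant 'ROWS' [FORCE]. ROWS is JSON, a list that holds one entry, the list of rows, each a list of 7 numbers: the shift along the tool's x, y, z in mm, then the turn, a rotation vector about the tool's x, y, z in rad, then the closure, from -1 (fully open) to 1 (shut). In form: [[[x, y, z, rx, ry, rz, hand], ...]]. A call has 1 to 20 rows; each row is the pose to reach, as a shift and turn from the pose commanded when the call began, along the tool's axes at that moment; what a row does not reach only later rows make up. A row lasts 1/8 s, in which the tool goes at most 62.5 mm and 10.7 degrees, less where a joint would pass 70% of its speed; a pose out of reach is approached as far as the arm can. A call with a gripper value outside its range is refused whole. The fingers move at their own pace and stop on an object; FORCE is the grip in N (left out, the last holds). Time passes only in rows, so rows that repeat a pose let the fingers close. It gives the time, the measured TCP pose, the force and the opening at its end, in the units of the state.
- arm.observe(): the state, without advancing time (a new reading comes with each control period).
- get_image(name): name is "scene" or "side" or "wrist"; returns the picture (420x560x3 uint8, red, green, blue); there is no depth.
- camera_model(name): a dict with "fx", "fy", "cx", "cy" (pixels), "position" and "orientation" of the camera in the world; the wrist camera has in their place "T_tool_cam" (4x4, takes a point from camera to tool coordinates, whose origin is the TCP and whose axes are the flange's). Camera axes: x right, y down, z forward; pixel columns grow to the right and rows downward; lengths in m; the calibration is good to about 2 mm. A picture is of the moment at which its call begins: read the wrist's pose just before it. camera_model takes no time and is no camera call.
- arm.sign_off(): hands the job in, once; it reports no verdict.
The state is a dict: "clock": time; "joints": joint angles; "dq": joint speeds; "joint_efforts": joint torques, N m; "position": TCP position; "ee_rot": TCP orientation; "force": force on the tool from outside, world axes, zero at the start; "ft_torque": the same for the moment, N m; "width": opening from 0.0 (shut) to 1.0 (fully open).
Only numpy, scipy, OpenCV 4.12 (cv2) and the standard library are available. Lean on these libraries where they do the work, as an engineer would, in place of code of your own. Each camera call takes 0.05 s, during which the arm holds its last target.

## Task

Fit the loose three-pole breaker to the rail of the sloped trainer: in the open stretch hang its fixed hook under the rail's upper edge with its lower end held up, then swing the lower end down until the spring clip snaps under the rail's lower edge. Then slide it along the rail under the guard until it butts against the breakers already there, without shoving them along, and let go; leave the other things on the bench where they are.

Things in the scene. Friction and masses are not known exactly. Their poses are not given: they have to be found in the camera images.
- breaker: The loose breaker to fit: white plastic, three poles (54 mm wide), three black toggles joined by a bar; stands on its rail side, left or right of the trainer. Origin: centre of its underside; x along its 86 mm length towards the hook end, y across its 54 mm, z up to the toggles. Shoulders at z 51.5 mm. A recess for the rail runs across the underside, x -18.0 to 18.2 mm, roof at z 7.5 mm. 0.35 kg.
- breaker_nose (a point): Centre of the top of the breaker's nose, x 0, y 0, z 75.5 mm in its frame. The nose is 45 mm long in x, 54 mm wide, and rises 24 mm from the shoulders (20.5 mm of shoulder at each end); its flat end faces, square to x, are to be gripped. The toggles stand up to z 88 mm.
- breaker_hook (a point): Inner corner above the breaker's fixed hook: x 18.2, y 0, z 7.5 mm in its frame; the rail's upper edge comes to lie here. From this +x wall of the recess the hook sticks 3 mm inwards over the whole width (rounded tip at x 15.2 mm, z 0 to 3.9 mm), leaving a 3.6 mm slot under the roof. With the lip in the slot the breaker can be tipped up to about 30 degrees, lower end up.
- breaker_clip (a point): Tip of the breaker's grey spring clip: x -14.3, y 0, z 4.4 mm in its frame. 30 mm wide, top at z 4.8 mm, underside sloped at 45 degrees as a lead-in; it springs back along x with 1.6 N plus 0.8 N per mm and snaps out under the rail's lower lip (about 10 to 15 N on the nose). Its grey tab, 12 mm wide, stands 6 mm out of the breaker's -x end face, low down.
- breaker_side (a point): Point on the breaker's +y flank: x 0, y 27, z 7.5 mm in the breaker's frame.
- board: The trainer's board, sloping up away from the robot at 25 degrees. Origin: middle of its face; x up the slope, y along the rail (to the robot's left), z square out of the board. On it a steel hat rail runs along y, 310 mm long, 35 mm wide, centred on x 0, its outer face at z 25 mm; its edges are lips 2 mm thick and 4 mm deep, hollow below. It is screwed on by hand: x and z are true to 4 mm only.
- rail_open (a point): Nominal middle of the open stretch of the rail: x 0, y -81, z 25 mm on the board (the rail itself may lie up to 4 mm off in x and z). The stretch runs from y -147 mm (a grey end stop, 46 mm wide, up to z 52 mm) to y -15 mm, where the guard begins. A breaker seated on the rail has the board's axes, its origin about z 17.5 mm, x 0.
- guard_mouth (a point): Middle of the open end of the guard: board frame x 0, y -15, z 76.5 mm. The guard is a fixed grey sheet over the rail from here to y 158 mm: upper face z 76.5 mm, underside z 74 mm (nominally 5 mm above the shoulders of a seated breaker), out to |x| 60 mm. A 56 mm wide window along its middle, open at this end, lets the noses through (seated nose top z 93 mm).
- row_end (a point): Near face (towards board -y) of the row of four one-pole breakers, 72 mm long, already on the rail under the guard; the point lies at x 0, z 25 mm of the board. Where the row sits varies by about 20 mm along the rail. It is only clamped: a push of about 20 N along the rail shoves it.
- spare: Bystander: a loose one-pole breaker of the same section, 18 mm wide, 86 mm long, 88 mm high, standing on the bench on the other side of the trainer. Origin: centre of its underside, x along its length.
- screwdriver: Bystander: screwdriver 180 mm long with a black handle, lying on the bench to the left of the trainer; origin under its middle, x towards its tip.
- adapter: Bystander: white plug-in socket meter, 100 x 58 x 46 mm, lying on the bench to the right of the trainer; origin: centre of its underside.
There are look-alikes about, which are no part of the job. What is shaped like the breaker but pink or yellow is not meant.

How it is judged:
At the end, for the whole second after the job is handed in: The three-pole breaker is clipped on the rail, hook end up the slope, flat (within 4 degrees of the board, origin 13.2 to 21.6 mm above it, hook corner 12 to 23.5 mm up the slope from its middle), against the row of breakers with a gap under 2 mm, released and at rest (angle between the z axis of breaker and the z axis of board, either way round below 0.075 rad and angle between the y axis of breaker and the y axis of board, either way round below 0.06 rad and z of breaker in the frame of board between 0.0132 and 0.0216 m and x of breaker_hook in the frame of board between 0.012 and 0.0235 m and y of breaker_side in the frame of row_end above -0.002 m and linear speed of breaker below 0.01 m/s); the robot touches nothing.
It fails at once if the row of breakers is shoved more than 4 mm along the rail (distance of row_end from where it was at the start of the episode above 0.004 m).
It fails at once if the spare one-pole breaker is moved by more than 30 mm or knocked over (distance of spare from where it was at the start of the episode above 0.03 m or angle between spare's own z axis and vertical above 0.5 rad).
It fails at once if the screwdriver is moved by more than 40 mm (distance of screwdriver from where it was at the start of the episode above 0.04 m).
It fails at once if the socket meter is moved by more than 30 mm (distance of adapter from where it was at the start of the episode above 0.03 m).
It also fails if it takes over 51 s, if anything falls off the work surface, if the arm or the gripper's body presses on something with over 40 N, if the wrist force passes 120 N, or if a joint passes its speed limit or range.

## Working session

There is one attempt and no reset: what is moved stays moved. The work goes in short steps, Python scripts to look and compute and a shell command to move; the robot and the scene stay as the last step left them, time stands still between calls to the robot, and variables do not carry over. Pictures are saved under pics/ and viewed, and the job is handed in when it is done.

```bash
mkdir -p pics; ls; python3 - <<'E'
from cell import arm,get_image,camera_model
import cv2,json
print(arm.observe())
for n in ["scene","side","wrist"]:
    print(n,camera_model(n)); 
for n in ["scene","side","wrist"]:
    cv2.imwrite(f"pics/{n}0.png",get_image(n)[:,:,::-1])
E
```

```text
pics
{'clock': 0.0, 'joints': array([ 1.17637301,  0.4352289 ,  0.02499516,  1.57410222, -0.01161579,
        1.13399661, -0.07511065]), 'dq': array([-0.00071759, -0.00171078, -0.00162051, -0.00024527, -0.00024196,
        0.00112467, -0.00019669]), 'joint_efforts': array([-1.02647733e-03, -6.67851448e+01,  9.84785222e-01, -3.14460862e+01,
       -6.04940462e-02,  4.30192868e-02,  1.76843860e-04]), 'position': array([ 0.17970587, -0.59836393,  0.40393935]), 'ee_rot': array([-3.10670369e+00, -4.56378594e-01,  5.77923192e-04]), 'force': array([-0.85495949, -0.23742981, -0.55774895]), 'ft_torque': array([-0.02678784, -0.02804359,  0.00138937]), 'width': 0.999352742984427}
scene {'fx': 395.6417210133473, 'fy': 395.6417210133473, 'cx': 281.50193021003685, 'cy': 218.74543615868976, 'position': array([0.96125094, 0.6344518 , 0.71328879]), 'orientation': array([-0.71836986, -2.487579  ,  1.24697754])}
side {'fx': 499.6374373695971, 'fy': 499.6374373695971, 'cx': 279.4628321239523, 'cy': 208.0919212033773, 'position': array([-0.01235156,  0.69448015,  0.72845208]), 'orientation': array([-0.77747598,  2.41526553, -1.28646766])}
wrist {'fx': 366.4317491186939, 'fy': 366.4317491186939, 'cx': 275.74136026245066, 'cy': 209.77986969086277, 'T_tool_cam': array([[ 3.83011018e-04, -9.54206591e-01, -2.99148183e-01,
         8.14522101e-02],
       [ 9.99999924e-01,  3.43699363e-04,  1.84025157e-04,
        -9.84356311e-04],
       [-7.27809782e-05, -2.99148231e-01,  9.54206650e-01,
         2.04335531e-02],
       [ 0.00000000e+00,  0.00000000e+00,  0.00000000e+00,
         1.00000000e+00]])}
```

View pics/scene0.png

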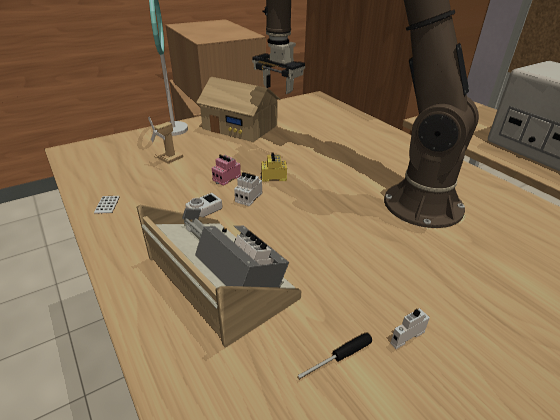

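View pics/side0.png

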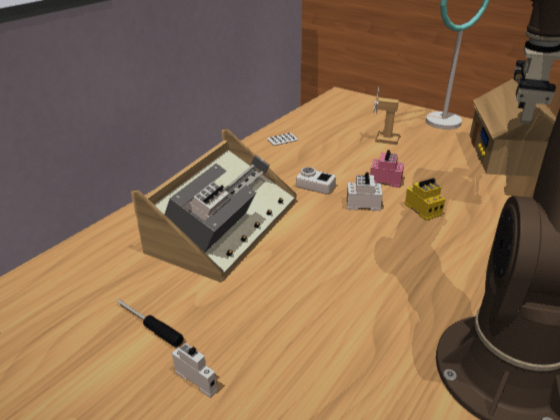

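View pics/wrist0.png

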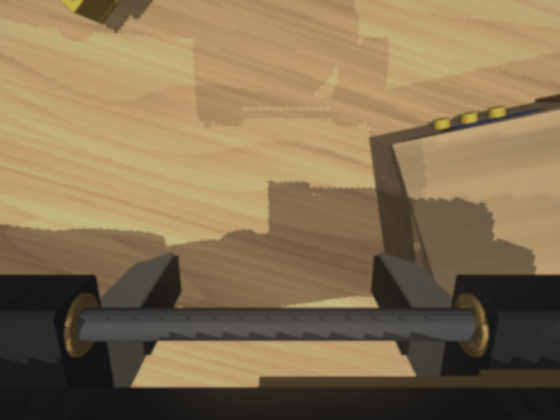

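The overview shows the white breaker at scene (248,189) / side (365,192), the trainer at scene (215,260) / side (215,205), the spare and screwdriver on the left, and the adapter on the right. Next I'll enlarge the crops.

```bash
cat > h.py <<'E'
import numpy as np,cv2
from scipy.spatial.transform import Rotation as R
from cell import arm,get_image,camera_model
def T(p,rv):
    M=np.eye(4);M[:3,:3]=R.from_rotvec(rv).as_matrix();M[:3,3]=p;return M
def campose(n,st=None):
    m=camera_model(n)
    if n=='wrist': return T(st['position'],st['ee_rot'])@m['T_tool_cam'],m
    return T(m['position'],m['orientation']),m
def ray(n,u,v,st=None):
    C,m=campose(n,st); d=C[:3,:3]@np.array([(u-m['cx'])/m['fx'],(v-m['cy'])/m['fy'],1]); return C[:3,3],d
def onz(n,u,v,z,st=None):
    o,d=ray(n,u,v,st); return o+d*(z-o[2])/d[2]
def proj(n,P,st=None):
    C,m=campose(n,st); q=(np.atleast_2d(P)-C[:3,3])@C[:3,:3]
    return np.c_[q[:,0]/q[:,2]*m['fx']+m['cx'],q[:,1]/q[:,2]*m['fy']+m['cy']]
def tri(*rs):
    A=np.zeros((3,3));b=np.zeros(3)
    for o,d in rs:
        d=d/np.linalg.norm(d);M=np.eye(3)-np.outer(d,d);A+=M;b+=M@o
    return np.linalg.solve(A,b)
def crop(img,u0,v0,u1,v1,name,k=None):
    c=img[v0:v1,u0:u1]; k=k or min(800/(u1-u0),600/(v1-v0)); k=int(k)
    c=cv2.resize(c,None,fx=k,fy=k,interpolation=cv2.INTER_CUBIC)
    for i in range(u0-u0%10+10,u1,10):
        cv2.line(c,((i-u0)*k,0),((i-u0)*k,6 if i%50 else 16),(0,0,255),1)
        if i%20==0: cv2.putText(c,str(i),((i-u0)*k-10,26),0,.4,(0,0,255),1)
    for i in range(v0-v0%10+10,v1,10):
        cv2.line(c,(0,(i-v0)*k),(6,(i-v0)*k),(0,0,255),1)
        if i%20==0: cv2.putText(c,str(i),(8,(i-v0)*k+4),0,.4,(0,0,255),1)
    cv2.imwrite('pics/'+name,c)
E
python3 - <<'E'
from h import *
s=cv2.imread('pics/scene0.png');d=cv2.imread('pics/side0.png')
crop(s,180,140,310,220,'a1.png');crop(d,310,140,450,230,'a2.png')
crop(s,130,190,310,340,'a3.png');crop(d,130,120,310,280,'a4.png')
E
```

```text
(no output)
```

View pics/a1.png

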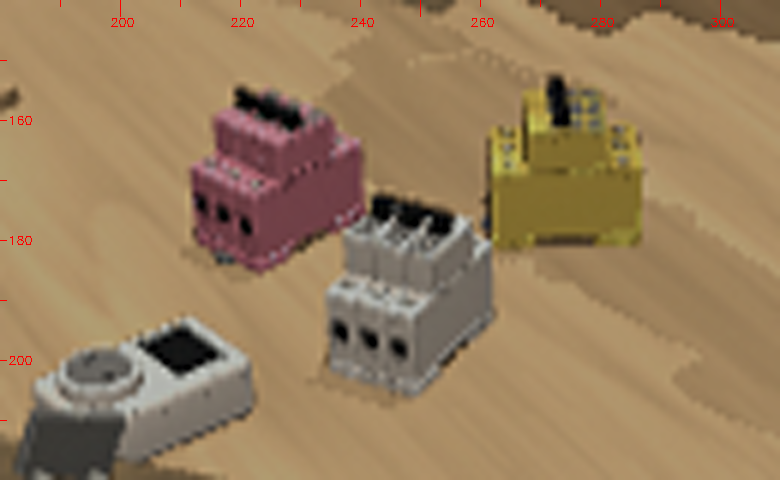

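View pics/a2.png

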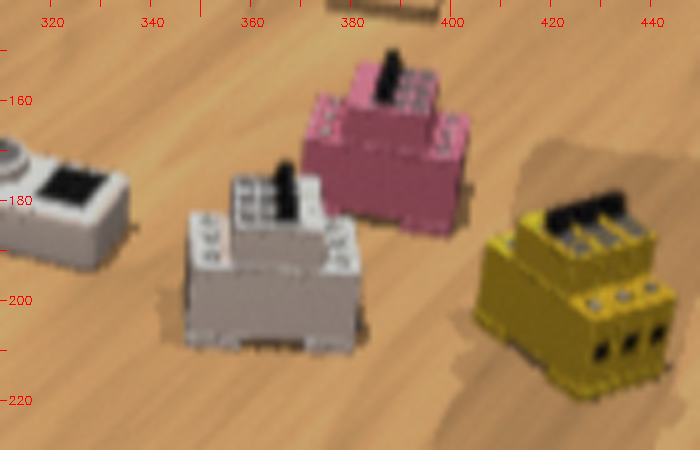

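View pics/a3.png

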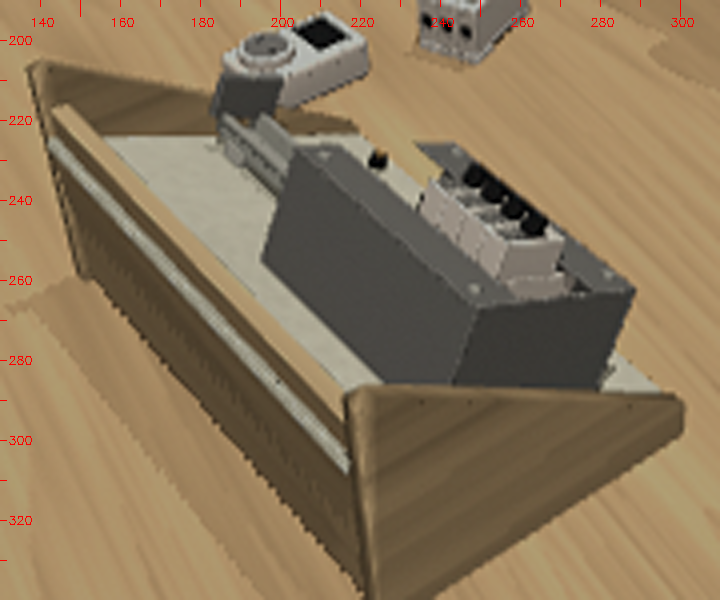

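View pics/a4.png

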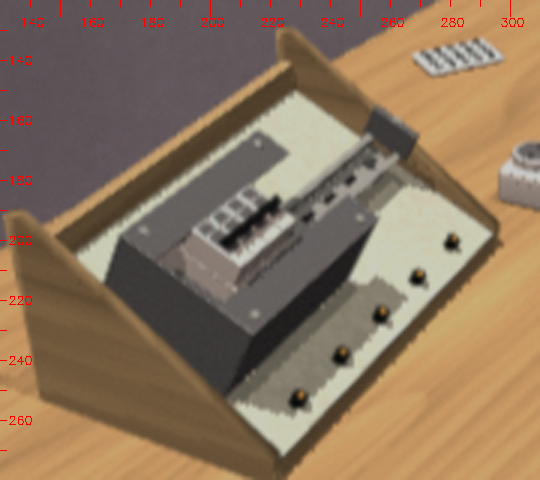

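```bash
cat > fit.py <<'E'
from h import *
from scipy.optimize import least_squares
def fit(obs,mk,x0):
    f=lambda x: np.concatenate([((proj(n,(mk(x)@np.r_[np.array(p)/1000,1])[:3])[0]-np.array(uv))) for n,p,uv in obs])
    r=least_squares(f,x0,loss='soft_l1'); return r.x,f(r.x).reshape(-1,2)
mkb=lambda x:T([x[0],x[1],0],[0,0,x[2]])
ob=[('side',(43,27,51.5),(348,193.6)),('side',(-43,27,51.5),(382,195)),('side',(43,27,0),(347.4,209)),('side',(-43,27,0),(381.4,210)),
('scene',(43,-27,51.5),(234.7,187.2)),('scene',(43,27,51.5),(248.7,190.5)),('scene',(43,27,0),(249.2,205.8)),('scene',(43,-27,0),(235,202.5)),('scene',(-43,27,0),(262,192.5)),('scene',(-43,27,51.5),(262,180.8))]
def mkt(x):
    M=T(x[:3],[0,0,x[3]]); M[:3,:3]=M[:3,:3]@R.from_euler('y',-25,degrees=True).as_matrix(); return M
ot=[('side',(60,-15,76.5),(217.3,164)),('side',(60,158,76.5),(170,198.3)),('side',(-60,158,76.5),(213.3,231.7)),('side',(-60,-15,76.5),(256.7,191.7)),
('scene',(60,-15,76.5),(205,225)),('scene',(60,158,76.5),(250.75,266.75)),('scene',(-60,158,76.5),(288.75,262.5)),('scene',(-60,-15,76.5),(234,225.75))]
if __name__=='__main__':
    np.set_printoptions(suppress=True,precision=4)
    g=onz('side',365,205,0)
    for a in (0,):
        print('breaker',*fit(ob,mkb,[g[0],g[1],a]),sep='\n')
    g=onz('side',215,195,.1)
    x,e=fit(ot,mkt,[g[0],g[1],.1,0]);print('board',x,e,sep='\n')
    B=mkt(x); 
    for p in [(0,-81,25),(17.5,-81,25)]: print((B@np.r_[np.array(p)/1000,1])[:3])
E
python3 fit.py
```

```text
breaker
[ 0.4584 -0.3265  0.5439]
[[ 0.6613 -0.8034]
 [ 0.7972 -0.9074]
 [-0.1327  0.5581]
 [-0.7581  0.9055]
 [-0.8524  0.8208]
 [ 0.1268  1.8407]
 [ 0.167   0.2786]
 [-0.259  -0.8393]
 [ 0.3131  0.503 ]
 [ 0.1082 -1.1786]]
board
[ 0.6939 -0.0435  0.0691  0.13  ]
[[-0.831  -0.9477]
 [-0.34   -0.151 ]
 [ 1.1204  0.3406]
 [ 0.2756  1.1001]
 [-1.1562  0.8446]
 [-1.5742  0.0208]
 [ 0.664  -0.4217]
 [ 9.7974 -0.4698]]
[ 0.6939 -0.1252  0.0917]
[ 0.7096 -0.1231  0.0991]
```

```bash
cat > plan.py <<'E'
from h import *
np.set_printoptions(suppress=True,precision=4)
def toolR(yaw_ydir,sgn=1):
    y=sgn*np.array([np.cos(yaw_ydir),np.sin(yaw_ydir),0]);z=np.array([0,0,-1.]);return np.c_[np.cross(y,z),y,z]
def rel(cur,tgt):
    D=np.linalg.inv(cur)@tgt; return np.r_[D[:3,3]*1000,R.from_matrix(D[:3,:3]).as_rotvec()]
E
python3 - <<'E'
from plan import *
s=arm.observe();c=T(s['position'],s['ee_rot']);print(c[:3,:3])
for sg in (1,-1):
    t=np.eye(4);t[:3,:3]=toolR(.544,sg);t[:3,3]=[.458,-.3265,.40]-.0*t[:3,0]
    print(sg,rel(c,t)); t[:3,3]-=.08*t[:3,0];print(rel(c,t),t[:3,0])
E
```

```text
[[ 0.9577  0.2876 -0.0004]
 [ 0.2876 -0.9577  0.0011]
 [-0.0001 -0.0011 -1.    ]]
1 [ 344.732  -180.3971    4.3218   -0.0009   -0.001    -1.823 ]
[ 364.6984 -102.9288    4.231    -0.0009   -0.001    -1.823 ] [-0.5176  0.8556  0.    ]
-1 [ 344.732  -180.3971    4.3218   -0.0009    0.0009    1.3185]
[ 324.7656 -257.8654    4.4126   -0.0009    0.0009    1.3185] [ 0.5176 -0.8556  0.    ]
```

```bash
python3 -m pendant '[[[345,-180,4,0,0,-1.823,-1],[345,-180,4,0,0,-1.823,-1],[345,-180,4,0,0,-1.823,-1],[345,-180,4,0,0,-1.823,-1],[345,-180,4,0,0,-1.823,-1],[345,-180,4,0,0,-1.823,-1],[345,-180,4,0,0,-1.823,-1],[345,-180,4,0,0,-1.823,-1],[345,-180,4,0,0,-1.823,-1],[345,-180,4,0,0,-1.823,-1],[345,-180,4,0,0,-1.823,-1],[345,-180,4,0,0,-1.823,-1]]]'
python3 - <<'E'
from plan import *
import pickle
s=arm.observe();im=get_image('wrist');cv2.imwrite('pics/w1.png',im[:,:,::-1]);pickle.dump(s,open('w1.pkl','wb'))
print(s['clock'],s['joints'],s['position'],s['ee_rot'],s['force'],s['dq'])
crop(im[:,:,::-1].copy(),180,120,380,270,'w1c.png')
E
```

```text
clock: 1.65
position: [0.4583, -0.327, 0.4006]
ee_rot: [-1.547, -2.734, -0.0]
force: [0.2, 0.5, -0.4]
width: 1.001
1.65 [ 0.8829  0.3859 -0.4854  1.7014  0.1979  1.1034  0.8788] [ 0.4583 -0.327   0.4006] [-1.5474 -2.7338 -0.0001] [ 0.188   0.5108 -0.4126] [-0.0021 -0.0021  0.0011 -0.004  -0.0022  0.0001  0.0098]
```

View pics/w1.png

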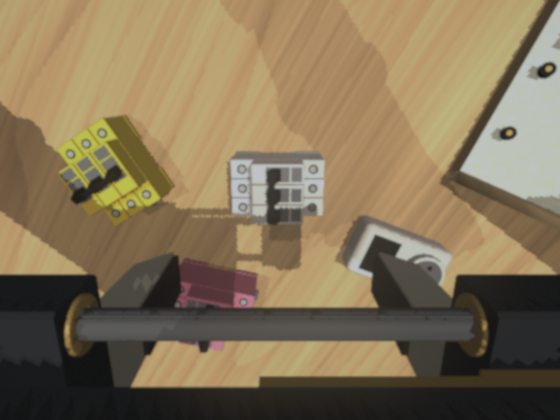

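View pics/w1c.png

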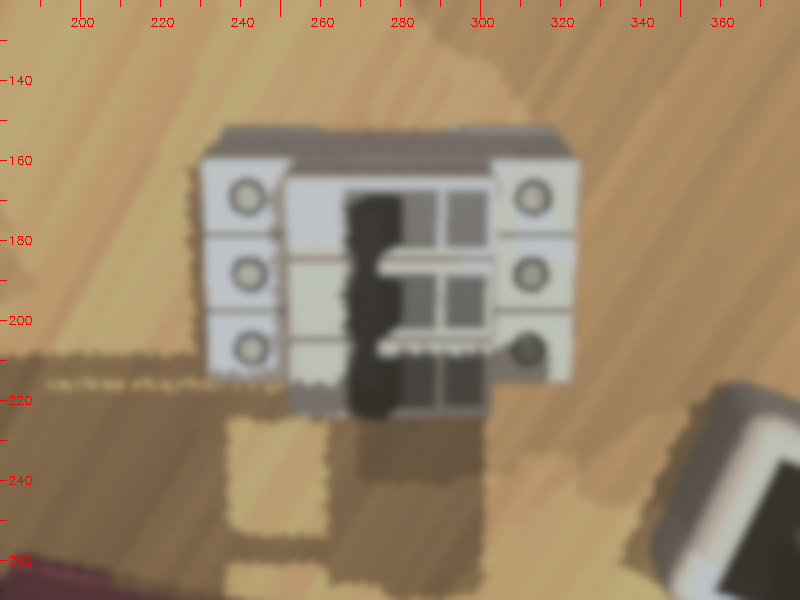

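```bash
python3 - <<'E'
from plan import *
import pickle
from scipy.optimize import least_squares
s=pickle.load(open('w1.pkl','rb'))
o=[((-22.5,27,75.5),(250.75,164.25)),((22.5,27,75.5),(303,164.5)),((-22.5,-27,75.5),(252,223.75)),((22.5,-27,75.5),(302.5,223.75)),
((-43,27,51.5),(230.25,160)),((43,27,51.5),(324.5,160)),((-43,-27,51.5),(232,214.5)),((43,-27,51.5),(323,215.25))]
P=np.array([a for a,b in o])/1000;U=np.array([b for a,b in o])
f=lambda x:(proj('wrist',P@T([0,0,0],[0,0,x[2]])[:3,:3].T+[x[0],x[1],0],s)-U).ravel()
r=least_squares(f,[.458,-.3265,.544]);print(r.x,f(r.x).reshape(-1,2))
x=r.x;c=T(s['position'],s['ee_rot'])
t=np.eye(4);t[:3,:3]=toolR(x[2]);t[:3,3]=[x[0],x[1],.062+.178];print(rel(c,t))
E
```

```text
[ 0.4598 -0.3261  0.5411] [[-0.2529 -0.4418]
 [ 1.1647 -0.6981]
 [-0.2362  0.732 ]
 [ 0.2484  0.7243]
 [-0.7621 -0.9765]
 [ 0.439  -0.9875]
 [-0.3482  1.4095]
 [-0.3535  0.6461]]
[  0.0378   1.788  160.6099  -0.0001  -0.0002  -0.0005]
```

```bash
python3 -m pendant '[[[0,1.8,50,0,0,0,-1],[0,1.8,105,0,0,0,-1],[0,1.8,140,0,0,0,-1],[0,1.8,155,0,0,0,-1],[0,1.8,159.5,0,0,0,-1],[0,1.8,159.5,0,0,0,-1],[0,1.8,159.5,0,0,0,0],[0,1.8,159.5,0,0,0,1],[0,1.8,159.5,0,0,0,1],[0,1.8,159.5,0,0,0,1],[0,1.8,159.5,0,0,0,1],[0,1.8,159.5,0,0,0,1]]]' 50
python3 - <<'E'
from plan import *
s=arm.observe();print(s['clock'],s['position'],s['force'],s['width']*92)
im=get_image('wrist');cv2.imwrite('pics/w2.png',im[:,:,::-1])
im=get_image('side');crop(im[:,:,::-1].copy(),290,110,450,230,'s2.png')
E
```

```text
clock: 3.2
position: [0.4599, -0.3261, 0.2412]
ee_rot: [-1.543, -2.736, 0.0]
force: [-0.6, -1.2, 0.9]
width: 0.484
3.2 [ 0.4599 -0.3261  0.2412] [-0.55   -1.1809  0.9463] 44.52156300074513
```

View pics/w2.png

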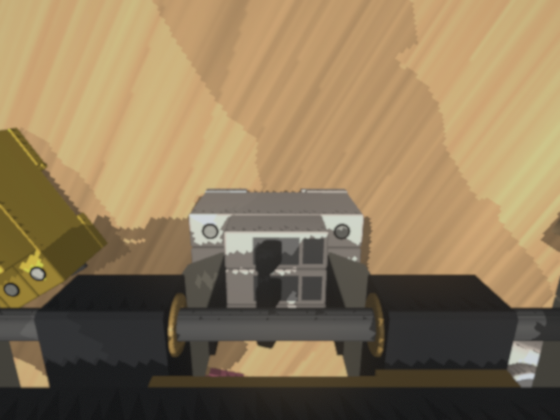

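View pics/s2.png

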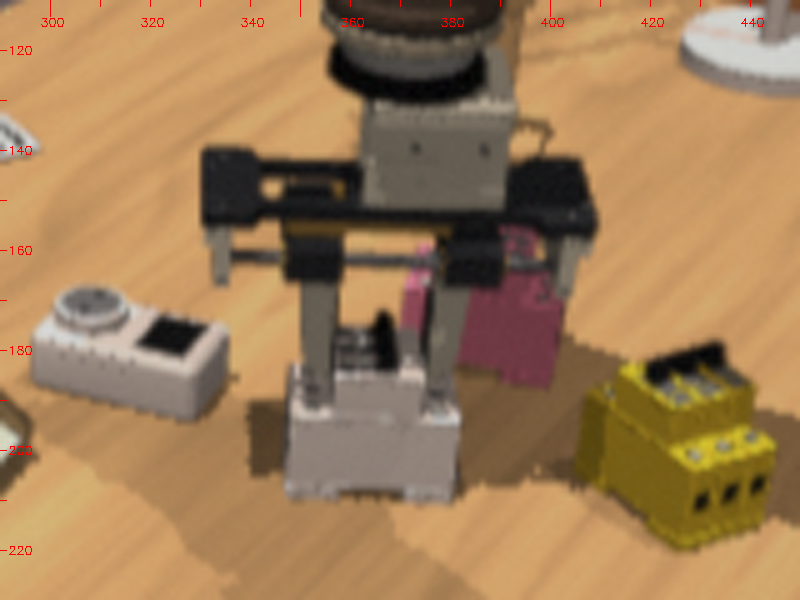

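```bash
python3 - <<'E'
from h import *
s=cv2.imread('pics/scene0.png');d=cv2.imread('pics/side0.png')
crop(s,175,205,255,265,'b1.png');crop(d,205,150,285,210,'b2.png')
E
```

```text
(no output)
```

View pics/b1.png

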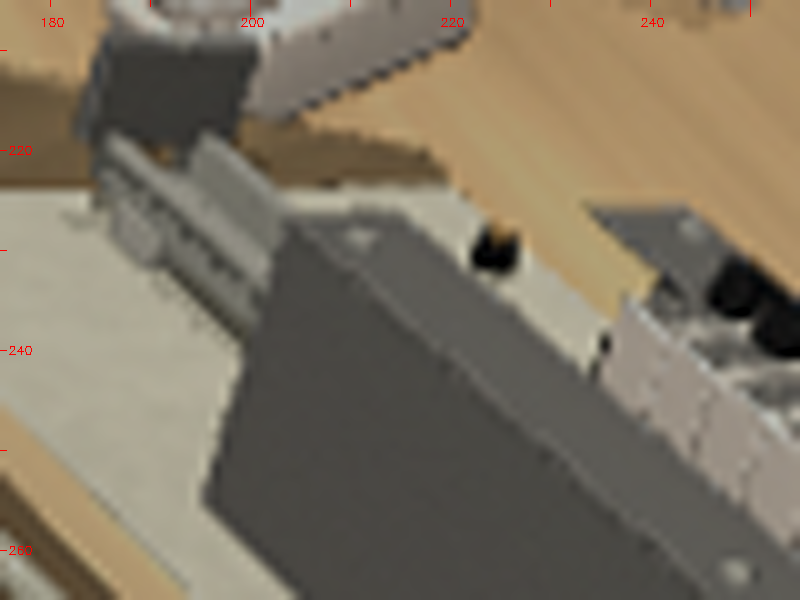

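View pics/b2.png

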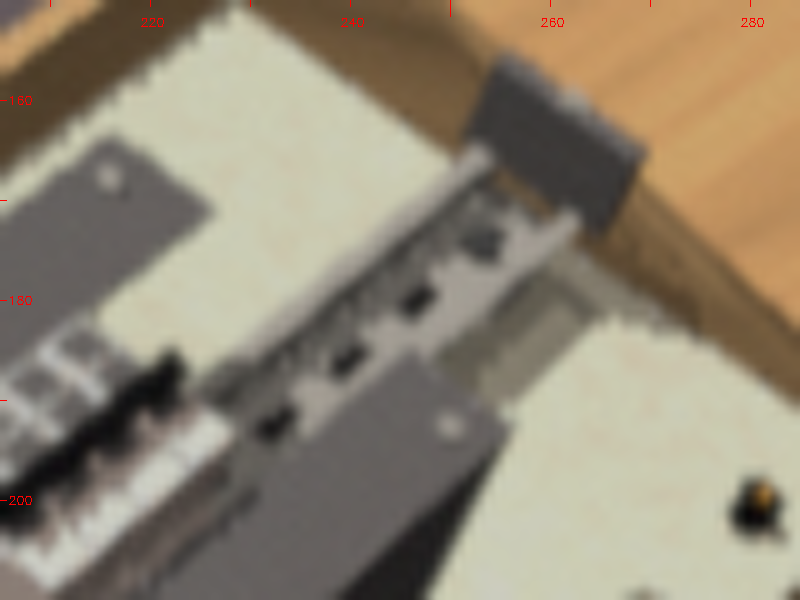

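```bash
cat > fit2.py <<'E'
from fit import *
ot=[('side',(60,-15,76.5),(216,163.7)),('side',(28,-15,76.5),(226.3,171.2)),('side',(-28,-15,76.5),(246,185)),('side',(-60,-15,76.5),(256.5,192.5)),('side',(60,158,76.5),(170,198.3)),('side',(-60,158,76.5),(213.3,231.7)),
('scene',(60,-15,76.5),(204,226)),('scene',(28,-15,76.5),(215.5,226)),('scene',(-28,-15,76.5),(233.5,225.5)),('scene',(-60,-15,76.5),(244,225.5)),('scene',(60,158,76.5),(250.75,266.75)),('scene',(-60,158,76.5),(288.75,262.5))]
x,e=fit(ot,mkt,[.69,-.04,.07,.13]); B=mkt(x)
def bp(*p): return (B@np.r_[np.array(p)/1000,1])[:3]
E
python3 - <<'E'
from fit2 import *
from plan import *
print(x,e)
print(bp(17.5,-81,25))
s=arm.observe();c=T(s['position'],s['ee_rot'])
t=np.eye(4);t[:3,:3]=toolR(x[3]);t[:3,3]=bp(10,-165,0);t[2,3]=.42;print(t[:3,3],rel(c,t))
t[2,3]=.44;print(rel(c,t))
E
```

```text
[ 0.6942 -0.0422  0.0693  0.1342] [[-0.0521 -0.5501]
 [ 0.382  -0.2091]
 [-0.3575 -0.159 ]
 [ 0.0787  0.3296]
 [-0.6902  0.0752]
 [ 0.9421  0.4928]
 [-0.0636  0.1278]
 [-0.1842 -0.0653]
 [ 0.3988  0.1194]
 [-0.1753 -0.049 ]
 [-1.1059  0.2472]
 [ 0.9902 -0.3309]]
[ 0.7103 -0.1218  0.0994]
[ 0.7253 -0.2045  0.42  ] [ -33.268   289.9068 -178.7838   -0.0001    0.        0.4098]
[ -33.2682  289.9046 -198.7838   -0.0001    0.        0.4098]
```

```bash
python3 -m pendant '[[[0,0,-30,0,0,0,1],[0,0,-85,0,0,0,1],[0,10,-145,0,0,0.1,1],[-8,60,-180,0,0,0.25,1],[-18,115,-182,0,0,0.41,1],[-25,170,-182,0,0,0.41,1],[-30,225,-182,0,0,0.41,1],[-33,270,-182,0,0,0.41,1],[-33,290,-182,0,0,0.41,1],[-33,290,-182,0,0,0.41,1],[-33,290,-182,0,0,0.41,1]]]' 50
python3 - <<'E'
from plan import *
import pickle
s=arm.observe();im=get_image('wrist');cv2.imwrite('pics/w3.png',im[:,:,::-1]);pickle.dump(s,open('w3.pkl','wb'))
print(s['clock'],s['joints'],s['position'],s['ee_rot'],s['force'],s['dq'])
E
```

```text
clock: 4.68
position: [0.7246, -0.205, 0.4224]
ee_rot: [-2.068, -2.364, 0.002]
force: [-0.2, 0.3, -4.1]
width: 0.483
4.675 [ 0.3954  0.6774 -0.3747  1.1411  0.2372  1.3654  0.1816] [ 0.7246 -0.205   0.4224] [-2.068  -2.3637  0.0025] [-0.16    0.3056 -4.1418] [ 0.0126 -0.0128  0.0044  0.0019 -0.0004 -0.0007  0.0008]
```

View pics/w3.png

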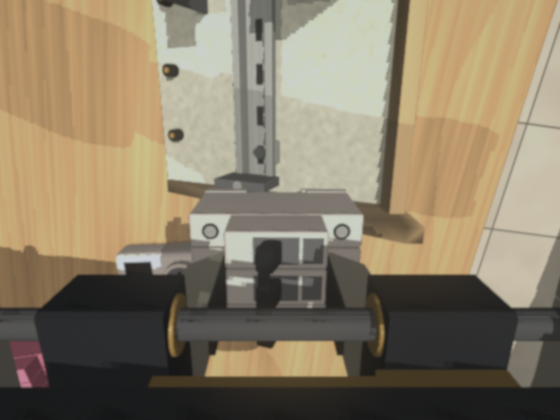

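```bash
python3 - <<'E'
from h import *
w=cv2.imread('pics/w3.png')
crop(w,150,0,290,105,'w3a.png');crop(w,150,95,290,200,'w3b.png')
E
```

```text
(no output)
```

View pics/w3a.png

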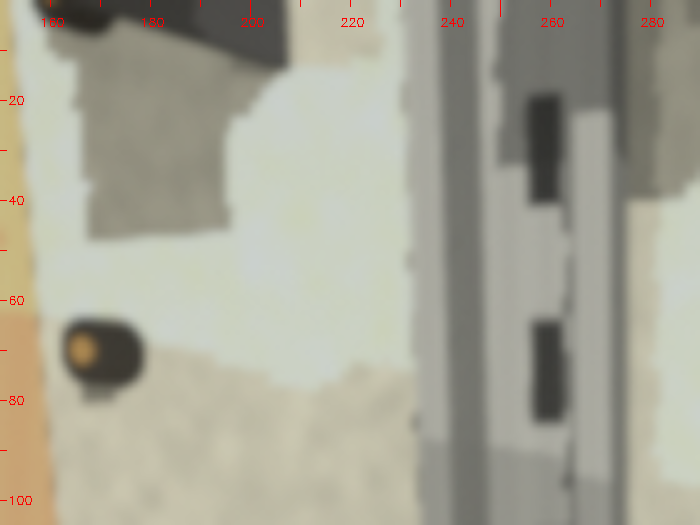

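View pics/w3b.png

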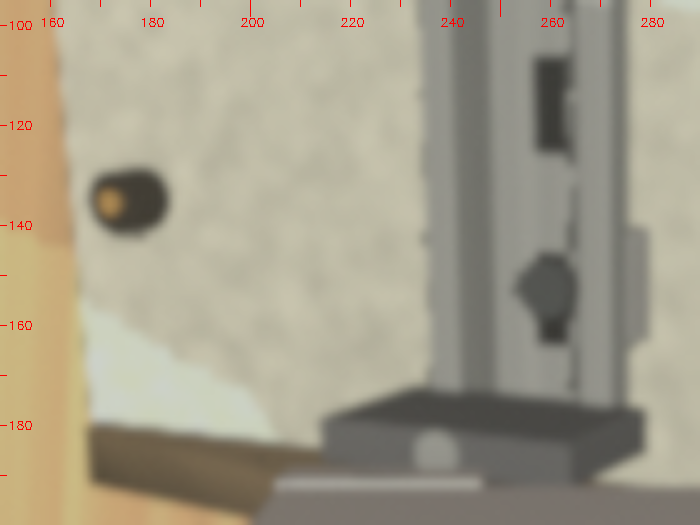

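```bash
python3 - <<'E'
from fit2 import *
from plan import *
import pickle
s=pickle.load(open('w3.pkl','rb'))
for p in [(-60,-15,76.5),(-28,-15,76.5),(-60,-15,74),(-28,-15,74),(28,-15,76.5)]: print(p,proj('wrist',bp(*p),s)[0])
for dx in (-17.5,-13.5,13.5,17.5):
  for y in (-100,-60,-30): print(dx,y,proj('wrist',bp(dx,y,25),s)[0], proj('wrist',bp(dx,y,23),s)[0])
print('stop',[proj('wrist',bp(a,-147,52),s)[0] for a in (-23,23)])
E
```

```text
(-60, -15, 76.5) [139.8326  -7.7799]
(-28, -15, 76.5) [176.4166 -13.2773]
(-60, -15, 74) [142.4829  -6.9211]
(-28, -15, 74) [178.8839 -12.3243]
(28, -15, 76.5) [250.8213 -24.4578]
-17.5 -100 [234.9682 115.7643] [236.199  115.6458]
-17.5 -60 [233.2908  64.7033] [234.5811  64.8764]
-17.5 -30 [231.9408  23.6065] [233.2793  24.0311]
-13.5 -100 [239.0866 115.8737] [240.3009 115.754 ]
-13.5 -60 [237.5679  64.5364] [238.8402  64.7114]
-13.5 -30 [236.3451  23.2013] [237.6646  23.6306]
13.5 -100 [268.0668 116.6435] [269.1572 116.5149]
13.5 -60 [267.7159  63.3598] [268.8542  63.5487]
13.5 -30 [267.4326  20.3406] [268.6098  20.8048]
17.5 -100 [272.5435 116.7624] [273.6136 116.6324]
17.5 -60 [272.3811  63.1777] [273.4975  63.3688]
17.5 -30 [272.2499  19.8973] [273.4037  20.3671]
stop [array([214.0423, 176.261 ]), array([264.0525, 181.6142])]
```

```bash
python3 - <<'E'
from fit2 import *
for X,z in ((17.5,25),(17.5,23),(-17.5,25),(-17.5,23)):
  for y in (-140,-100,-60): print(X,z,y,proj('side',bp(X,y,z))[0],'dx',proj('side',bp(X+4,y,z))[0]-proj('side',bp(X,y,z))[0],'dz',proj('side',bp(X,y,z+4))[0]-proj('side',bp(X,y,z))[0])
E
```

```text
17.5 25 -140 [250.51377278 165.96348747] dx [-1.22538793 -0.88654346] dz [ 0.50671361 -1.08362911]
17.5 25 -100 [242.38436888 172.7713606 ] dx [-1.25049486 -0.90966702] dz [ 0.50115318 -1.0942284 ]
17.5 25 -60 [233.87066343 179.90106251] dx [-1.27663446 -0.93401202] dz [ 0.49449281 -1.10462932]
17.5 23 -140 [250.26120332 166.50361826] dx [-1.22402267 -0.88583157] dz [ 0.50566327 -1.08138292]
17.5 23 -100 [242.13458896 173.31673534] dx [-1.24907262 -0.90891627] dz [ 0.50009039 -1.09190789]
17.5 23 -60 [233.62422167 180.45157972] dx [-1.27515164 -0.9332192 ] dz [ 0.49341937 -1.10223141]
-17.5 25 -140 [261.27600101 173.74974259] dx [-1.23362247 -0.89250098] dz [ 0.53085873 -1.07103624]
-17.5 25 -100 [253.36805186 180.76139278] dx [-1.25909312 -0.91592179] dz [ 0.52631231 -1.08094481]
-17.5 25 -60 [245.08495628 188.10566972] dx [-1.28562099 -0.94058675] dz [ 0.52073029 -1.09059788]
-17.5 23 -140 [261.01139928 174.28359093] dx [-1.23223948 -0.89177811] dz [ 0.52975465 -1.06880871]
-17.5 23 -100 [253.10573523 181.30014095] dx [-1.25765195 -0.91515922] dz [ 0.52519234 -1.0786446 ]
-17.5 23 -60 [244.82544144 188.64918781] dx [-1.28411795 -0.93978119] dz [ 0.51959593 -1.08822212]
```

```bash
cat > pl2.py <<'E'
from fit2 import *
from plan import *
Ttb=np.eye(4);Ttb[:3,:3]=np.array([[0,1,0],[1,0,0],[0,0,-1.]]);Ttb[:3,3]=[0,0,.2412]
def tool_for(theta,edge,be,yb):
    """theta deg tilt lower end up; edge: (x,z) mm on board coincident w/ breaker coords be=(x,z) mm; yb board y"""
    M=np.eye(4);M[:3,:3]=R.from_euler('y',theta,degrees=True).as_matrix()
    M[:3,3]=np.array([edge[0],yb,edge[1]])/1000-M[:3,:3]@(np.array([be[0],0,be[1]])/1000)
    return B@M@np.linalg.inv(Ttb)
def cur():
    s=arm.observe();return T(s['position'],s['ee_rot']),s
def where(c):
    "breaker in board"
    M=np.linalg.inv(B)@c@Ttb
    return M[:3,3]*1000,np.degrees(R.from_matrix(M[:3,:3]).as_rotvec()),(M@[.0182,0,.0075,1])[:3]*1000
E
python3 - <<'E'
from pl2 import *
c,s=cur();print(where(c))
t=tool_for(20,(17.5,25),(11.2,-17.5),-81);print(rel(c,t),t)
t=tool_for(20,(17.5,25),(11.2,3.5),-81);print(rel(c,t))
E
```

```text
(array([  54.5522, -165.9094,   98.5509]), array([-0.0568, 25.0746, -0.0786]), array([  74.2155, -165.9325,   97.631 ]))
[ 84.7373 -36.5591  66.7702  -0.0886   0.0007  -0.0015] [[-0.1338  0.9872  0.0864  0.6769]
 [ 0.991   0.1332  0.0117 -0.1263]
 [ 0.      0.0872 -0.9962  0.3561]
 [ 0.      0.      0.      1.    ]]
[ 84.7541 -34.7016  87.6879  -0.0886   0.0007  -0.0015]
```

```bash
python3 -m pendant '[[[40,-20,0,-0.05,0,0,1],[75,-33,10,-0.0886,0,-0.0015,1],[84.7,-36.5,40,-0.0886,0,-0.0015,1],[84.7,-36.5,60,-0.0886,0,-0.0015,1],[84.7,-36.5,66.8,-0.0886,0,-0.0015,1],[84.7,-36.5,66.8,-0.0886,0,-0.0015,1],[84.7,-36.5,66.8,-0.0886,0,-0.0015,1]]]'
python3 - <<'E'
from pl2 import *
c,s=cur();print(s['clock'],where(c),s['force'],s['width'])
for n,b in (('side',(190,110,330,215)),('scene',(150,160,290,265))):
    im=get_image(n);crop(im[:,:,::-1].copy(),*b,n+'5.png')
t=tool_for(20,(17.5,25),(11.2,3.5),-81);print(rel(c,t))
E
```

```text
clock: 5.6
position: [0.678, -0.1256, 0.3576]
ee_rot: [2.026, 2.32, 0.104]
force: [0.9, -0.3, -4.6]
width: 0.482
5.6 (array([ 15.3337, -80.6233,  45.8593]), array([-0.0236, 19.8298,  0.0372]), array([ 34.9987, -80.6091,  46.7407])) [ 0.8792 -0.3189 -4.6214] 0.48198673130465114
[-0.4888 -1.3803 22.3556  0.003   0.0005  0.0006]
```

View pics/side5.png

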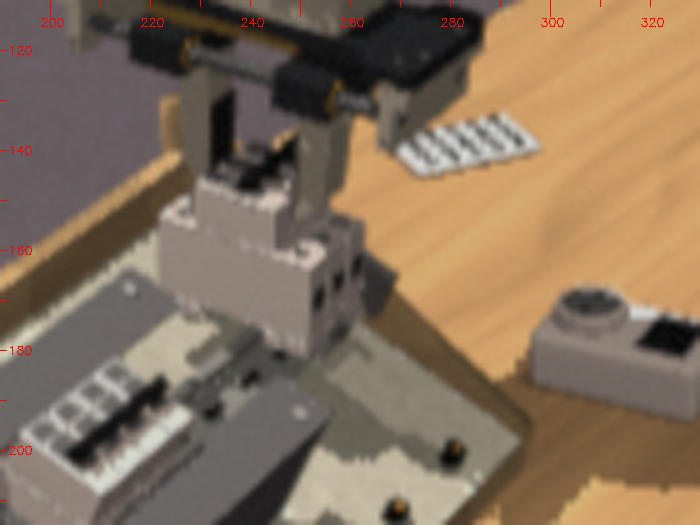

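View pics/scene5.png

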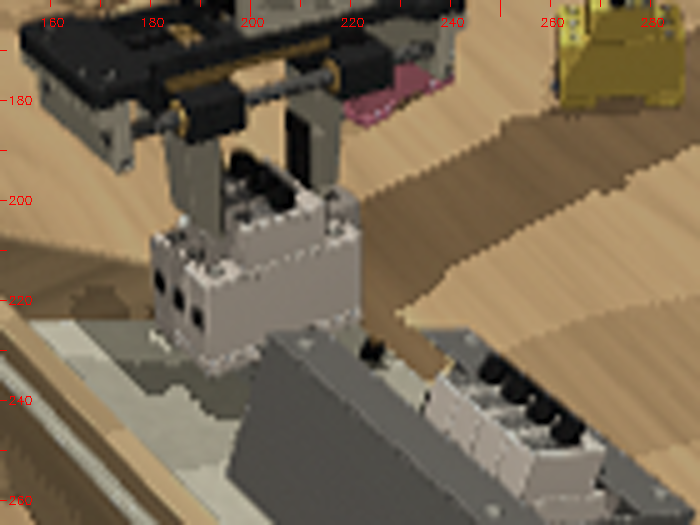

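```bash
python3 - <<'E'
from pl2 import *
c,s=cur();M=c@Ttb
for n in ('side','scene'):
  for p in [(43,27,0),(-43,27,0),(43,27,51.5),(-43,27,51.5),(43,-27,0)]: print(n,p,proj(n,(M@np.r_[np.array(p)/1000,1])[:3])[0])
E
```

```text
side (43, 27, 0) [220.9084 170.5014]
side (-43, 27, 0) [250.8658 181.416 ]
side (43, 27, 51.5) [220.9838 152.3325]
side (-43, 27, 51.5) [251.7193 163.0721]
side (43, -27, 0) [232.7339 161.2002]
scene (43, 27, 0) [191.6457 235.3656]
scene (-43, 27, 0) [222.2702 224.1193]
scene (43, 27, 51.5) [190.7696 217.1816]
scene (-43, 27, 51.5) [222.3356 206.5517]
scene (43, -27, 0) [180.3976 224.6423]
```

```bash
python3 -m pendant '[[[0,0,10,0,0,0,1],[0,0,18,0,0,0,1],[0,0,20,0,0,0,1],[0,0,20,0,0,0,1]]]'
cat > st.py <<'E'
from pl2 import *
c,s=cur();o,r,C=where(c)
F=B[:3,:3].T@(np.array(s['force'])); 
print(round(s['clock'],2),'o',o,'rot',r,'C',C,'F_board',F,'w',round(s['width']*92,1),'pos',s['position'],'tq',s['ft_torque'])
E
python3 st.py
```

```text
clock: 6.2
position: [0.6795, -0.1249, 0.3361]
ee_rot: [2.027, 2.322, 0.102]
force: [0.1, -0.4, -4.1]
width: 0.483
6.2 o [  7.1478 -79.9045  25.9309] rot [ 0.0264 19.9589  0.0708] C [ 26.8147 -79.8828  26.768 ] F_board [-1.6728 -0.414  -3.7146] w 44.4 pos [ 0.6795 -0.1249  0.3361] tq [-0.0306  0.0476 -0.0261]
```

```bash
python3 -m pendant '[[[0,0,1.5,0,0,0,1],[0,0,3,0,0,0,1],[0,0,3,0,0,0,1]]]' ; python3 st.py;  python3 -m pendant '[[[0,0,0.5,0,0,0,1],[0,0,1,0,0,0,1]]]'; python3 st.py
```

```text
clock: 6.58
position: [0.6798, -0.1249, 0.3337]
ee_rot: [2.026, 2.321, 0.103]
force: [0.5, 1.1, -4.2]
width: 0.484
6.58 o [  6.6682 -80.0146  23.483 ] rot [ 0.0071 19.9024  0.0745] C [ 26.3343 -79.9903  24.3394] F_board [-1.1733  1.0136 -4.0481] w 44.6 pos [ 0.6798 -0.1249  0.3337] tq [-0.0437  0.046   0.0099]
clock: 6.82
position: [0.6799, -0.1249, 0.3334]
ee_rot: [2.026, 2.321, 0.103]
force: [-3.6, 0.8, 5.8]
width: 0.483
6.83 o [  6.7188 -80.0999  23.128 ] rot [-0.0082 19.8769  0.0707] C [ 26.3846 -80.0757  23.9932] F_board [-0.6853  1.2393  6.6741] w 44.4 pos [ 0.6799 -0.1249  0.3334] tq [-0.0651  0.6445 -0.0414]
```

```bash
python3 -m pendant '[[[0,0,0.5,0,0,0,1],[0,0,1,0,0,0,1]]]' ; python3 st.py
```

```text
clock: 7.08
position: [0.6801, -0.1248, 0.3333]
ee_rot: [2.026, 2.32, 0.104]
force: [-5.2, -0.5, 12.2]
width: 0.485
7.08 o [  7.1096 -80.1994  22.8843] rot [-0.0321 19.8185  0.074 ] C [ 26.7744 -80.1723  23.7695] F_board [ 0.4464  0.2235 13.2511] w 44.6 pos [ 0.6801 -0.1248  0.3333] tq [-0.0022  1.1139  0.0539]
```

```bash
python3 -m pendant '[[[0,0,-2.5,0,0,0,1],[0,-1.5,-2.5,0,0,0,1],[0,-3,-2.5,0,0,0,1],[0,-3,-2.5,0,0,0,1]]]' ; python3 st.py; python3 -m pendant '[[[0,0,0.5,0,0,0,1],[0,0,1,0,0,0,1],[0,0,1,0,0,0,1]]]' ; python3 st.py
```

```text
clock: 7.58
position: [0.6765, -0.1253, 0.3334]
ee_rot: [2.027, 2.322, 0.102]
force: [0.8, -0.3, -4.8]
width: 0.484
7.58 o [  3.3201 -79.9761  24.7257] rot [ 0.02   19.9602  0.0686] C [ 22.9871 -79.9547  25.5623] F_board [-1.3065 -0.3744 -4.6691] w 44.5 pos [ 0.6765 -0.1253  0.3334] tq [-0.0951  0.0579  0.0201]
clock: 7.95
position: [0.6769, -0.1253, 0.3332]
ee_rot: [2.026, 2.321, 0.103]
force: [-1.3, -0.0, 1.3]
width: 0.481
7.95 o [  3.8548 -80.0589  24.2653] rot [ 0.0002 19.8908  0.0745] C [ 23.5208 -80.034   25.1257] F_board [-0.598   0.1468  1.7086] w 44.2 pos [ 0.6769 -0.1253  0.3332] tq [-0.0273  0.3957  0.0608]
```

```bash
python3 -m pendant '[[[0,-0.5,-0.5,0,0,0,1],[0,-1.5,-0.6,0,0,0,1],[0,-2.5,-0.6,0,0,0,1],[0,-3,-0.6,0,0,0,1]]]' ; python3 st.py; python3 -m pendant '[[[0,-0.5,0,0,0,0,1],[0,-1,0,0,0,0,1]]]' ; python3 st.py
```

```text
clock: 8.45
position: [0.6738, -0.1257, 0.333]
ee_rot: [2.027, 2.321, 0.103]
force: [-0.0, 0.3, -2.3]
width: 0.484
8.45 o [  0.7568 -80.0037  25.5054] rot [ 0.0148 19.9249  0.0733] C [ 20.4233 -79.9803  26.3541] F_board [-0.9573  0.2669 -2.0932] w 44.5 pos [ 0.6738 -0.1257  0.333 ] tq [-0.0539 -0.0931 -0.0204]
clock: 8.7
position: [0.6728, -0.1258, 0.3329]
ee_rot: [2.027, 2.322, 0.103]
force: [-0.6, -0.6, -2.3]
width: 0.482
8.7 o [ -0.213  -80.0113  25.8525] rot [ 0.0137 19.931   0.0723] C [ 19.4535 -79.9881  26.6991] F_board [-1.6065 -0.5193 -1.7489] w 44.3 pos [ 0.6728 -0.1258  0.3329] tq [ 0.0236 -0.0308 -0.0159]
```

```bash
python3 -m pendant '[[[0,-0.5,0,0,0,0,1],[0,-1,0,0,0,0,1]]]' ; python3 st.py; python3 -m pendant '[[[0,-0.5,0,0,0,0,1],[0,-1,0,0,0,0,1]]]' ; python3 st.py
```

```text
clock: 8.95
position: [0.6719, -0.126, 0.3329]
ee_rot: [2.026, 2.321, 0.103]
force: [1.9, 0.3, -3.5]
width: 0.488
8.95 o [ -0.9234 -80.0283  26.1646] rot [ 0.0117 19.9061  0.0733] C [ 18.7428 -80.0047  27.0198] F_board [ 0.2748  0.0672 -3.9856] w 44.9 pos [ 0.6719 -0.126   0.3329] tq [-0.0128 -0.38   -0.0225]
clock: 9.2
position: [0.6713, -0.126, 0.3331]
ee_rot: [2.026, 2.321, 0.105]
force: [4.6, 0.3, -3.8]
width: 0.485
9.2 o [ -1.0599 -79.9364  26.4993] rot [ 0.0143 19.8281  0.079 ] C [ 18.6051 -79.9111  27.3812] F_board [ 2.5543 -0.309  -5.3816] w 44.6 pos [ 0.6713 -0.126   0.3331] tq [ 0.087  -1.1588  0.055 ]
```

```bash
python3 - <<'E'
from pl2 import *
c,s=cur()
for th in (16,12,8,5,3,1,0,-1): print(th,rel(c,tool_for(th,(18.5,27.1),(18.2,7.5),-80)))
E
```

```text
16 [ -0.0397 -15.5656   2.0367  -0.0668  -0.0001   0.0014]
12 [ -0.0173 -31.6643   4.9569  -0.1366  -0.0001   0.0014]
8 [  0.0047 -47.5201   8.9929  -0.2064  -0.0002   0.0014]
5 [  0.021  -59.2059  12.7406  -0.2588  -0.0002   0.0014]
3 [  0.0317 -66.8806  15.5767  -0.2937  -0.0002   0.0014]
1 [  0.0422 -74.4517  18.6789  -0.3286  -0.0002   0.0014]
0 [  0.0474 -78.1954  20.3287  -0.3461  -0.0003   0.0014]
-1 [  0.0526 -81.9098  22.0435  -0.3635  -0.0003   0.0014]
```

```bash
python3 -m pendant '[[[0,-7.8,0.8,-0.0334,0,0.001,1],[0,-15.6,2,-0.0668,0,0.0014,1],[0,-23.6,3.4,-0.102,0,0.0014,1],[0,-31.7,5,-0.1366,0,0.0014,1],[0,-31.7,5,-0.1366,0,0.0014,1]]]' ; python3 st.py
```

```text
clock: 9.82
position: [0.64, -0.1302, 0.3255]
ee_rot: [1.962, 2.245, 0.256]
force: [4.4, 0.2, -4.0]
width: 0.481
9.82 o [ -1.1604 -79.9341  23.9229] rot [ 0.0012 11.9946 -0.005 ] C [ 18.2009 -79.9359  27.4768] F_board [ 2.3425 -0.3691 -5.4708] w 44.2 pos [ 0.64   -0.1302  0.3255] tq [ 0.1204 -0.783   0.0179]
```

```bash
python3 - <<'E'
from pl2 import *
c,s=cur()
for th in (9,6,4,2,1,0,-1): print(th,rel(c,tool_for(th,(18.4,27.2),(18.2,7.5),-80)))
E
```

```text
9 [ -0.0596 -11.9319   1.4993  -0.0523  -0.      -0.0001]
6 [ -0.0607 -24.0547   3.4081  -0.1046  -0.      -0.0001]
4 [ -0.0615 -32.0739   5.032   -0.1395  -0.      -0.0001]
2 [ -0.0622 -40.0316   6.9347  -0.1744  -0.      -0.0001]
1 [ -0.0626 -43.9842   7.99    -0.1919  -0.      -0.0001]
0 [ -0.0629 -47.9179   9.1141  -0.2093  -0.      -0.0001]
-1 [ -0.0633 -51.8314  10.3066  -0.2268  -0.      -0.0001]
```

```bash
python3 -m pendant '[[[0,-12,1.5,-0.0523,0,0,1],[0,-24,3.4,-0.1046,0,0,1],[0,-32,5,-0.1395,0,0,1],[0,-32,5,-0.1395,0,0,1]]]' ; python3 st.py
```

```text
clock: 10.32
position: [0.6101, -0.1343, 0.3135]
ee_rot: [1.892, 2.164, 0.399]
force: [1.3, 0.9, 0.3]
width: 0.484
10.32 o [ -0.7149 -80.0605  21.0868] rot [-0.007   4.093  -0.0048] C [ 17.974  -80.0612  27.2687] F_board [ 1.4524  0.7083 -0.3053] w 44.5 pos [ 0.6101 -0.1343  0.3135] tq [ 0.1306 -0.0965  0.1041]
```

```bash
python3 -m pendant '[[[0,-8,1.9,-0.035,0,0,1],[0,-16,4.2,-0.07,0,0,1],[0,-16,5.2,-0.07,0,0,1],[0,-16,5.2,-0.07,0,0,1]]]' ; python3 st.py
```

```text
clock: 10.82
position: [0.5966, -0.1358, 0.3061]
ee_rot: [1.854, 2.121, 0.466]
force: [-31.6, 1.6, 42.2]
width: 0.484
10.82 o [  0.5172 -80.226   19.5627] rot [-0.1329  0.1221  0.0522] C [ 18.7331 -80.1921  27.0239] F_board [-10.3973   5.7796  51.3746] w 44.5 pos [ 0.5966 -0.1358  0.3061] tq [0.716  2.7593 0.4824]
```

```bash
python3 -m pendant '[[[0,0,-1,0,0,0,1],[0,0,-2.5,0,0,0,1],[0,0,-2.5,0,0,0,1]]]' ; python3 st.py; python3 - <<'E'
from pl2 import *
for n,b in (('side',(170,110,310,215)),('scene',(150,170,290,275))):
    im=get_image(n);crop(im[:,:,::-1].copy(),*b,n+'6.png')
E
```

```text
clock: 11.2
position: [0.5963, -0.1361, 0.3061]
ee_rot: [1.855, 2.122, 0.467]
force: [-10.6, 0.6, 15.5]
width: 0.482
11.2 o [  0.22   -80.1158  19.7231] rot [-0.0434  0.132   0.0176] C [ 18.4372 -80.1045  27.1811] F_board [-2.908   1.9865 18.4392] w 44.3 pos [ 0.5963 -0.1361  0.3061] tq [0.271  0.9536 0.1963]
```

View pics/side6.png

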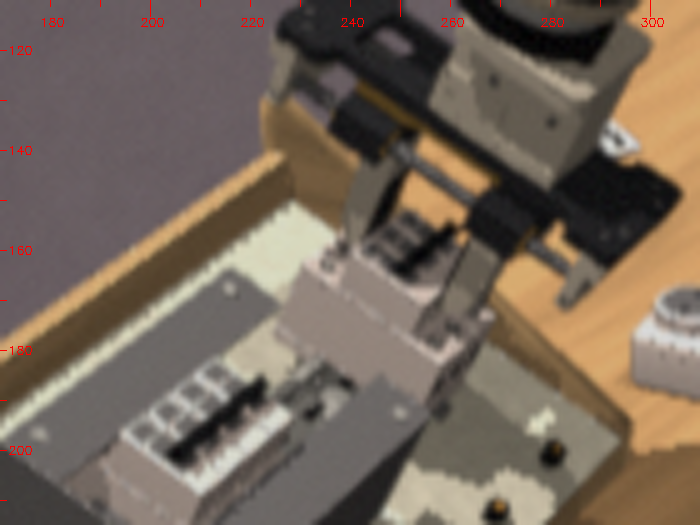

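View pics/scene6.png

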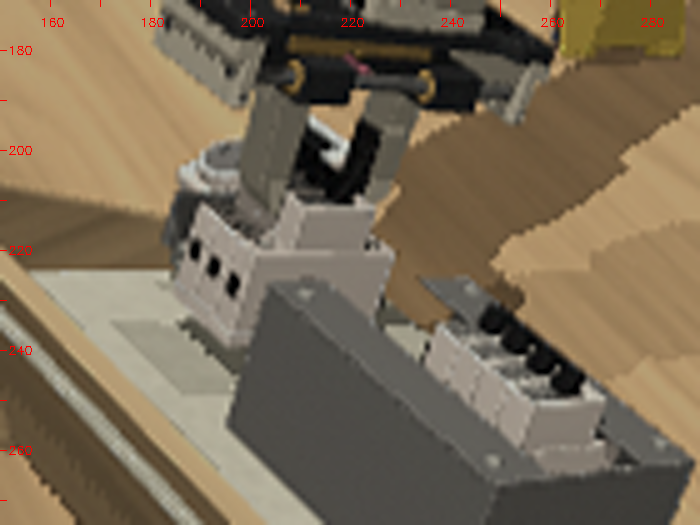

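```bash
python3 - <<'E'
from pl2 import *
for X,uv in ((-22.5,(228.2,191.4)),(22.5,(213,182.4))):
  for y in (0,10,20,30,40): print(X,y,proj('side',bp(X,y,95.2))[0],uv)
E
python3 -m pendant '[[[0,0,-1,0,0,0,1],[0,0,-2,0,0,0,1],[0,0,-2,0,0,0,1]]]' ; python3 st.py
```

```text
-22.5 0 [242.9322 180.9278] (228.2, 191.4)
-22.5 10 [240.6134 182.9251] (228.2, 191.4)
-22.5 20 [238.2645 184.9484] (228.2, 191.4)
-22.5 30 [235.885  186.9982] (228.2, 191.4)
-22.5 40 [233.4741 189.0748] (228.2, 191.4)
22.5 0 [227.3876 169.5823] (213, 182.4)
22.5 10 [224.9804 171.4971] (213, 182.4)
22.5 20 [222.5422 173.4366] (213, 182.4)
22.5 30 [220.0722 175.4014] (213, 182.4)
22.5 40 [217.57   177.3918] (213, 182.4)
clock: 11.68
position: [0.5956, -0.1363, 0.3064]
ee_rot: [1.855, 2.122, 0.469]
force: [2.7, 0.6, -2.2]
width: 0.484
11.68 o [ -0.22   -79.9997  20.3049] rot [ 0.0141  0.1083 -0.0076] C [ 17.9942 -80.0039  27.7705] F_board [ 1.5259  0.2323 -3.1378] w 44.5 pos [ 0.5956 -0.1363  0.3064] tq [-0.0834 -0.0795  0.0004]
```

```bash
python3 -m pendant '[[[0,0,-0.7,0,0,0,1],[0,0,-1.5,0,0,0,1],[0,0,-1.5,0,0,0,1]]]' ; python3 st.py
```

```text
clock: 12.05
position: [0.5951, -0.1363, 0.3069]
ee_rot: [1.855, 2.122, 0.47]
force: [11.3, 0.7, -14.7]
width: 0.482
12.05 o [ -0.3916 -79.7571  20.8998] rot [ 0.0597  0.0974 -0.0172] C [ 17.8211 -79.7704  28.3688] F_board [  3.9886  -0.7849 -18.1251] w 44.4 pos [ 0.5951 -0.1363  0.3069] tq [-0.123  -1.0902 -0.0393]
```

```bash
python3 -m pendant '[[[0,0,0.7,0,0,0,1],[0,0,1.1,0,0,0,1],[6,0,1.1,0,0,0,1],[14,0,1.1,0,0,0,1],[22,0,1.1,0,0,0,1],[30,0,1.1,0,0,0,1],[30,0,1.1,0,0,0,1]]]' ; python3 st.py
```

```text
clock: 12.92
position: [0.5912, -0.1059, 0.3067]
ee_rot: [1.854, 2.123, 0.469]
force: [5.8, 1.3, -7.5]
width: 0.483
12.93 o [ -0.2771 -49.1423  20.6413] rot [0.0403 0.0954 0.0359] C [ 17.9354 -49.1361  28.111 ] F_board [ 2.1705  0.5544 -9.3057] w 44.5 pos [ 0.5912 -0.1059  0.3067] tq [ 0.186  -0.5361  0.1277]
```

```bash
python3 -m pendant '[[[8,0,0.5,0,0,0,1],[16,0,0.5,0,0,0,1],[24,0,0.5,0,0,0,1],[30,0,0.5,0,0,0,1],[30,0,0.5,0,0,0,1]]]' ; python3 st.py
python3 - <<'E'
from pl2 import *
im=get_image('side');crop(im[:,:,::-1].copy(),150,130,290,235,'side7.png')
E
```

```text
clock: 13.55
position: [0.5873, -0.0758, 0.3065]
ee_rot: [1.853, 2.123, 0.469]
force: [4.0, 1.6, -3.1]
width: 0.484
13.55 o [ -0.2723 -18.7621  20.4628] rot [0.051  0.0953 0.0669] C [ 17.9401 -18.7475  27.9326] F_board [ 2.4479  1.0146 -4.5086] w 44.5 pos [ 0.5873 -0.0758  0.3065] tq [ 0.2415 -0.1465  0.1436]
```

View pics/side7.png

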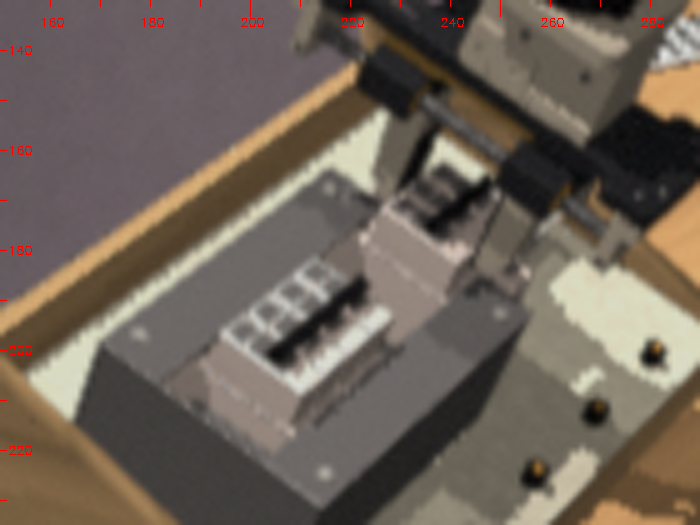

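```bash
python3 -m pendant '[[[8,0,0,0,0,0,1],[16,0,0,0,0,0,1],[24,0,0,0,0,0,1],[32,0,0,0,0,0,1],[38,0,0,0,0,0,1],[38,0,0,0,0,0,1]]]' ; python3 st.py
python3 - <<'E'
from pl2 import *
im=get_image('side');crop(im[:,:,::-1].copy(),180,150,280,225,'side8.png')
im=get_image('scene');crop(im[:,:,::-1].copy(),190,200,290,275,'scene8.png')
E
```

```text
clock: 14.35
position: [0.5822, -0.0381, 0.3065]
ee_rot: [1.853, 2.123, 0.469]
force: [3.1, 1.5, -2.6]
width: 0.488
14.35 o [-0.241  19.2429 20.4324] rot [0.054  0.0908 0.0635] C [17.9708 19.256  27.9036] F_board [ 1.8362  1.1069 -3.7188] w 44.9 pos [ 0.5822 -0.0381  0.3065] tq [ 0.264  -0.2901  0.1115]
```

View pics/side8.png

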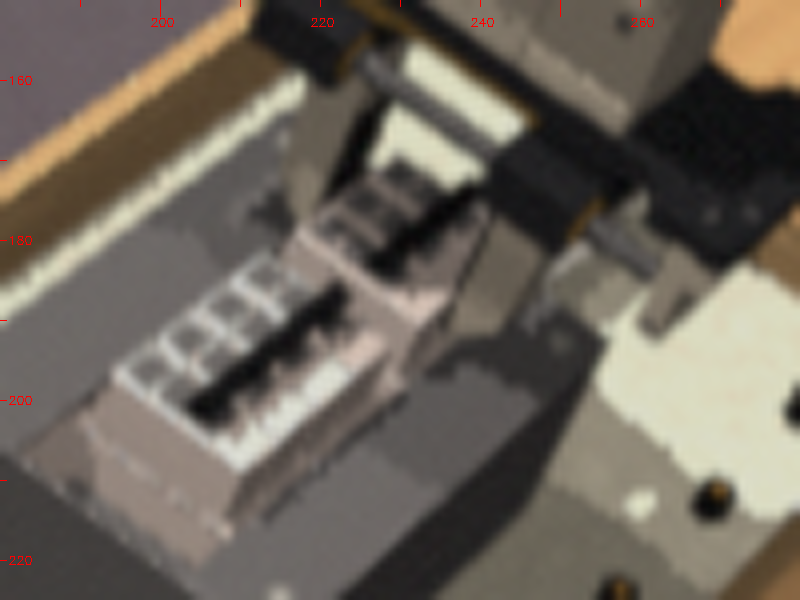

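View pics/scene8.png

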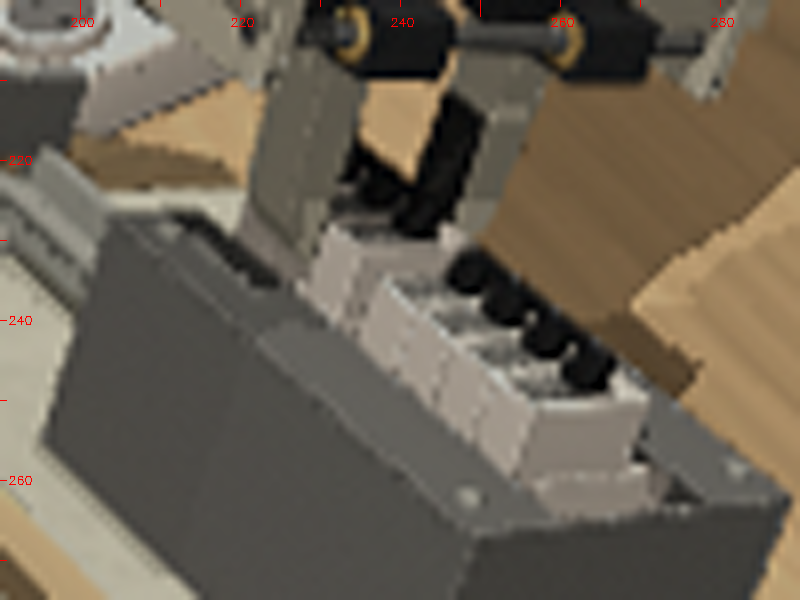

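```bash
for i in 1 2 3; do :; done; python3 -m pendant '[[[1.5,0,0,0,0,0,1],[3,0,0,0,0,0,1],[4,0,0,0,0,0,1]]]' | grep -E 'force'; python3 st.py
```

```text
force: [4.6, -1.2, -3.3]
14.82 o [-0.2748 21.509  20.4349] rot [-0.0243  0.087  -0.0373] C [17.9366 21.5003 27.9072] F_board [ 2.5874 -1.7922 -4.8206] w 44.6 pos [ 0.5818 -0.0356  0.3065] tq [-0.3606 -0.4674 -0.1083]
```

```bash
python3 - <<'E'
from pl2 import *
c,s=cur();M=c@Ttb
# leading nose-top corners projected vs row hypothesised
for X in (22.5,-22.5):
    print('held',X,[proj(n,(M@np.r_[X/1000,.027,.0755,1])[:3])[0] for n in('side','scene')])
    for y in (50,55,60,65): print(y,[proj(n,bp(X,y,95.2))[0] for n in('side','scene')])
    print('far',[proj(n,bp(X,y+72,95.2))[0] for y in (55,60) for n in('side','scene')])
E
```

```text
held 22.5 [array([215.5479, 178.9349]), array([235.4435, 231.712 ])]
50 [array([215.0347, 179.4085]), array([235.684, 232.305])]
55 [array([213.7546, 180.4268]), array([236.9883, 233.3944])]
60 [array([212.4659, 181.4519]), array([238.3018, 234.4913])]
65 [array([211.1687, 182.4838]), array([239.6243, 235.5959])]
far [array([194.3355, 195.874 ]), array([256.8255, 249.9619]), array([192.9147, 197.0042]), array([258.2807, 251.1772])]
held -22.5 [array([231.5406, 190.6822]), array([250.4634, 231.2173])]
50 [array([231.0314, 191.179 ]), array([250.6912, 231.8085])]
55 [array([229.7979, 192.2416]), array([251.9985, 232.8568])]
60 [array([228.5561, 193.3112]), array([253.3146, 233.9121])]
65 [array([227.306, 194.388]), array([254.6395, 234.9746])]
far [array([211.0811, 208.364 ]), array([271.8404, 248.768 ]), array([209.7113, 209.544 ]), array([273.2929, 249.9328])]
```

```bash
python3 -m pendant '[[[0,0,0,0,0,0,1],[0,0,0,0,0,0,1]]]' | grep -E 'force'; python3 st.py;python3 - <<'E'
from pl2 import *
im=get_image('side');crop(im[:,:,::-1].copy(),180,150,280,225,'side9.png')
im=get_image('scene');crop(im[:,:,::-1].copy(),210,210,280,262,'scene9.png')
E
```

```text
force: [4.1, 0.1, -2.1]
15.07 o [-0.2934 21.881  20.4288] rot [-0.002   0.0901 -0.0088] C [17.9184 21.8785 27.9002] F_board [ 2.8304 -0.4991 -3.6695] w 44.6 pos [ 0.5818 -0.0353  0.3065] tq [-0.3297 -0.5096 -0.1071]
```

View pics/side9.png

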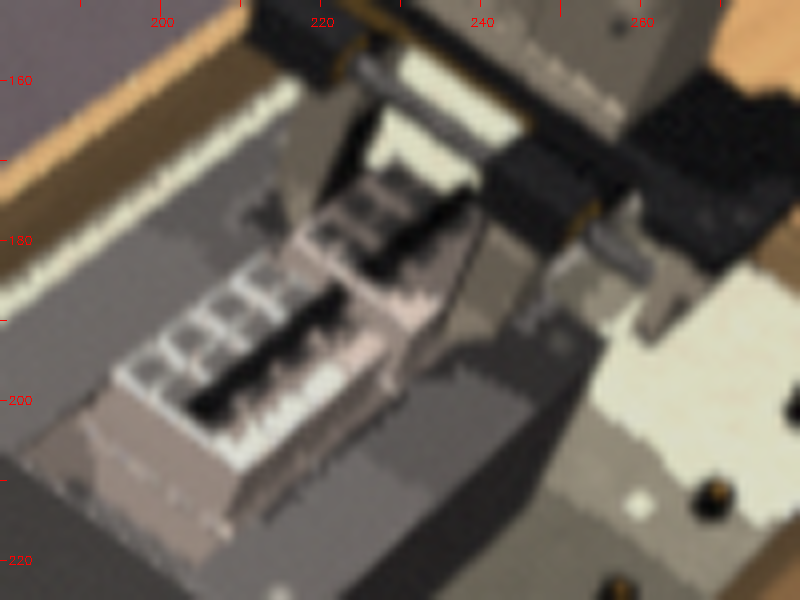

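View pics/scene9.png

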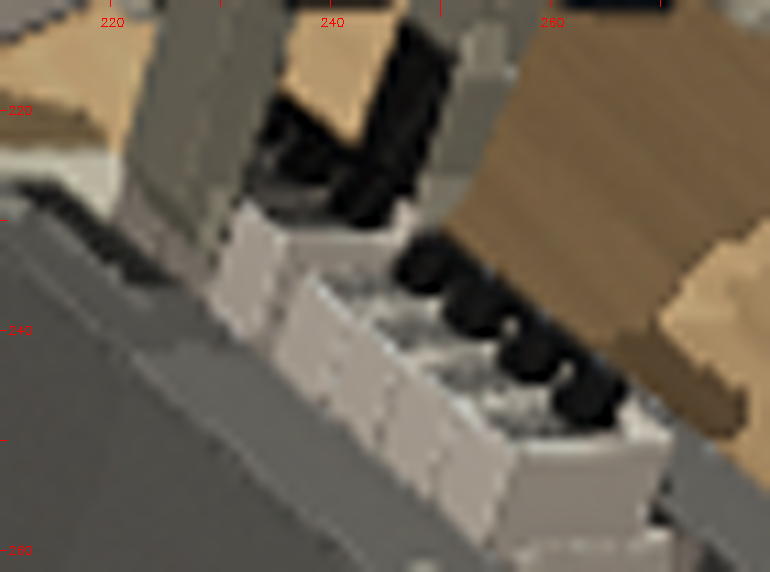

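```bash
python3 -m pendant '[[[2,0,0,0,0,0,1],[4,0,0,0,0,0,1],[6,0,0,0,0,0,1],[6,0,0,0,0,0,1]]]' | grep -E 'force'; python3 st.py
```

```text
force: [4.4, 0.7, -2.5]
15.68 o [-0.3061 28.4887 20.4319] rot [0.0248 0.0922 0.0164] C [17.9059 28.4907 27.9026] F_board [ 2.9902  0.1416 -4.1796] w 44.6 pos [ 0.5809 -0.0288  0.3065] tq [-0.0232 -0.4102  0.0092]
```

```bash
python3 -m pendant '[[[1,0,0,0,0,0,1],[2,0,0,0,0,0,1],[2,0,0,0,0,0,1]]]' | grep -E 'force'; python3 st.py;
```

```text
force: [5.8, -1.4, -2.8]
16.05 o [-0.2669 29.0587 20.4159] rot [-0.0521  0.0881 -0.0399] C [17.9446 29.0528 27.8879] F_board [ 3.8089 -2.1883 -4.8874] w 44.6 pos [ 0.5808 -0.028   0.3065] tq [-0.6715 -0.6527 -0.2178]
```

```bash
python3 -m pendant '[[[0.5,0,0,0,0,0,1],[1,0,0,0,0,0,1],[1,0,0,0,0,0,1]]]' | grep -E 'force'; python3 st.py;
```

```text
force: [5.9, -5.4, -2.9]
16.43 o [-0.2777 28.992  20.4304] rot [-0.111   0.0876 -0.0838] C [17.9337 28.9799 27.9026] F_board [ 3.4235 -6.0999 -4.8376] w 44.5 pos [ 0.5808 -0.0278  0.3065] tq [-1.1113 -0.8004 -0.3678]
```

```bash
python3 - <<'E'
from pl2 import *
im=get_image('side');crop(im[:,:,::-1].copy(),190,160,250,205,'side10.png')
im=get_image('scene');crop(im[:,:,::-1].copy(),210,210,280,262,'scene10.png')
E
```

```text
(no output)
```

View pics/side10.png

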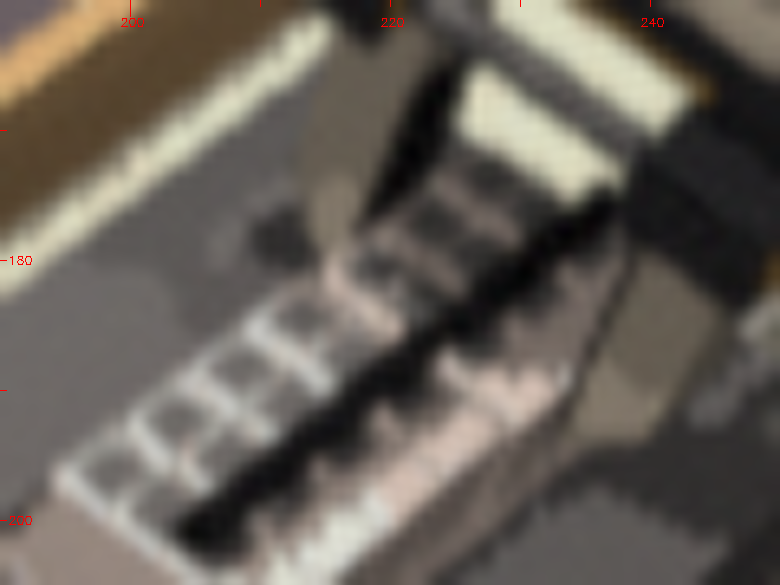

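View pics/scene10.png

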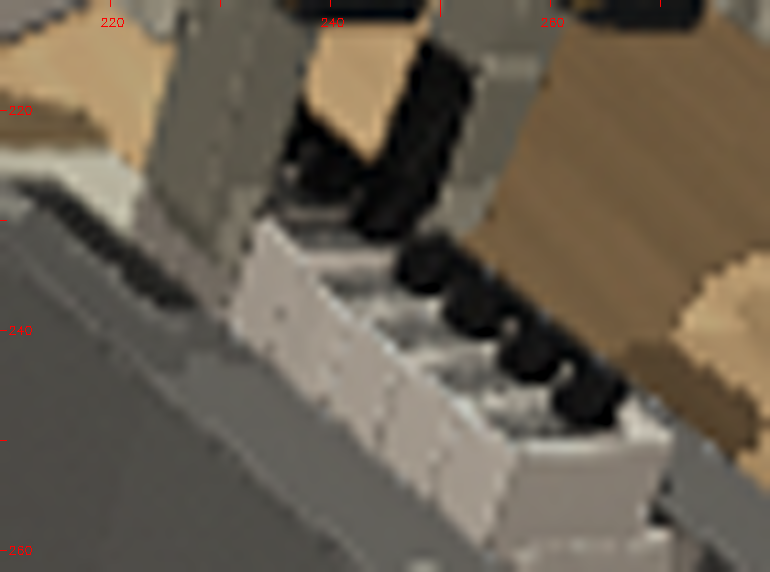

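```bash
python3 -m pendant '[[[0,0,0,0,0,0,-0.1],[0,0,0,0,0,0,-0.4],[0,0,0,0,0,0,-0.4],[0,0,0,0,0,0,-0.4]]]'; python3 st.py
```

```text
clock: 17.02
position: [0.5804, -0.0261, 0.3064]
ee_rot: [1.855, 2.122, 0.469]
force: [-0.2, 0.5, -0.4]
width: 0.698
17.02 o [-0.5862 31.2807 20.4038] rot [0.0177 0.1152 0.004 ] C [17.6289 31.2796 27.8672] F_board [-0.2667  0.5024 -0.3255] w 64.2 pos [ 0.5804 -0.0261  0.3064] tq [-0.0814  0.3393 -0.0581]
```

```bash
python3 -m pendant '[[[0,0,-8,0,0,0,-0.4],[0,0,-30,0,0,0,-0.4],[0,0,-70,0,0,0,-0.4],[0,0,-110,0,0,0,-0.4],[0,0,-110,0,0,0,-0.4]]]'; python3 - <<'E'
from pl2 import *
im=get_image('side');crop(im[:,:,::-1].copy(),150,130,290,235,'side11.png');cv2.imwrite('pics/side11f.png',im[:,:,::-1])
im=get_image('scene');crop(im[:,:,::-1].copy(),190,200,290,275,'scene11.png')
s=arm.observe();im=get_image('wrist');cv2.imwrite('pics/w11.png',im[:,:,::-1])
import pickle;pickle.dump(s,open('w11.pkl','wb'))
E
```

```text
clock: 17.65
position: [0.5344, -0.0324, 0.4096]
ee_rot: [1.851, 2.118, 0.472]
force: [0.3, -0.0, -0.3]
width: 0.702
```

View pics/side11.png

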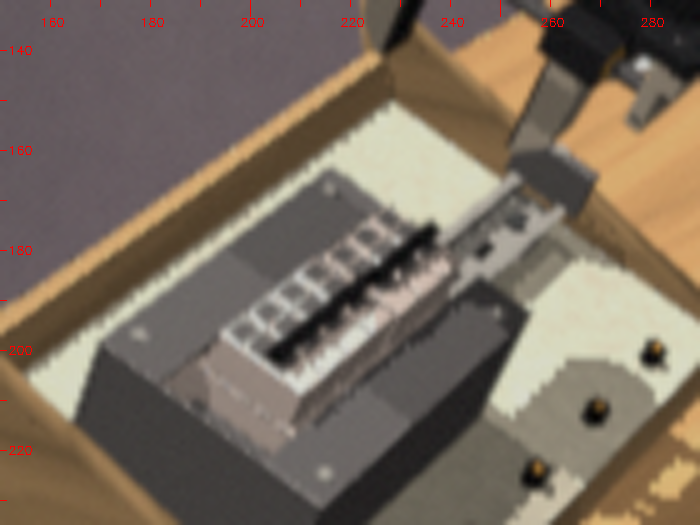

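View pics/scene11.png

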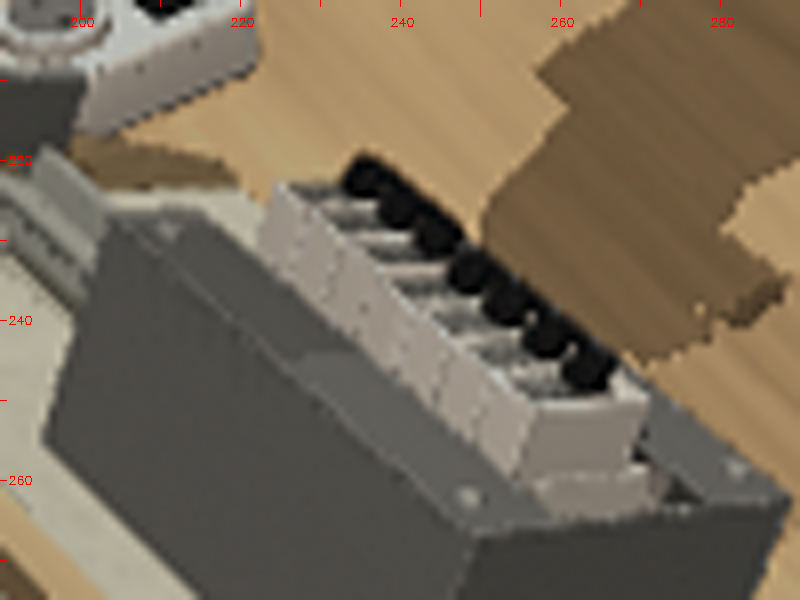

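View pics/w11.png

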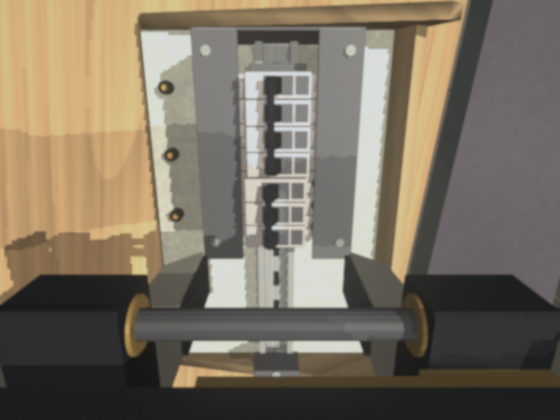

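```bash
python3 - <<'E'
from h import *
w=cv2.imread('pics/w11.png');crop(w,225,60,325,260,'w11c.png',3)
c=cv2.imread('pics/w11.png')[140:215,230:325];cv2.imwrite('pics/w11d.png',cv2.resize(c,None,fx=8,fy=8,interpolation=cv2.INTER_CUBIC))
E
```

```text
(no output)
```

View pics/w11d.png

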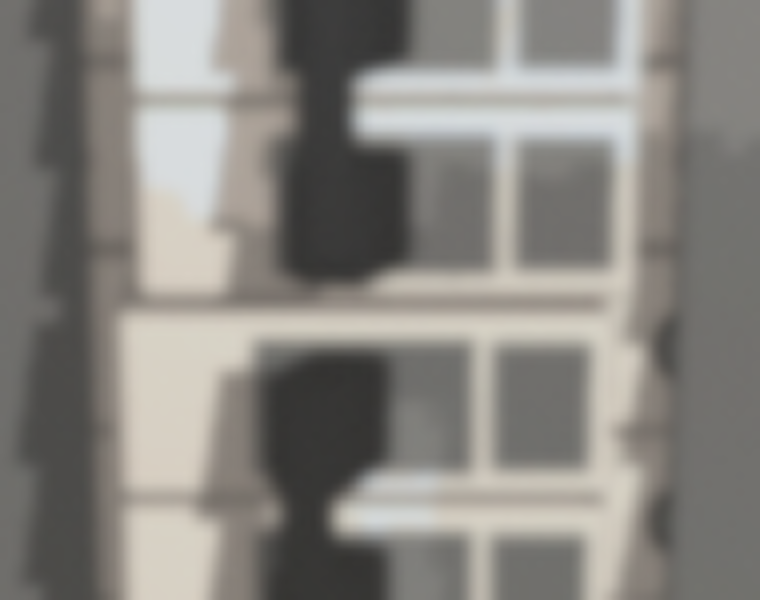

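```bash
python3 - <<'E'
import cv2,numpy as np
g=cv2.imread('pics/w11.png',0).astype(float)
for a,b in ((249,256),(296,304)):
    p=g[60:260,a:b].mean(1); 
    print(a,[(v+60,int(p[v])) for v in range(5,198) if p[v]<p[v-1] and p[v]<=p[v+1] and p[max(0,v-4):v+5].max()-p[v]>12])
print(np.c_[np.arange(170,185),g[170:185,249:256].mean(1).round(),g[145:160,249:256].mean(1).round(),g[195:210,249:256].mean(1).round()])
E
```

```text
249 [(68, 125), (99, 166), (126, 173), (152, 178), (177, 154), (202, 159), (225, 171), (239, 129), (245, 129)]
296 [(65, 94), (67, 93), (79, 135), (90, 134), (99, 167), (107, 133), (118, 132), (126, 176), (136, 130), (144, 130), (152, 179), (164, 110), (177, 152), (186, 116), (194, 117), (202, 169), (210, 122), (225, 172), (233, 128)]
[[170. 208. 217. 205.]
 [171. 208. 217. 204.]
 [172. 208. 217. 203.]
 [173. 207. 217. 201.]
 [174. 207. 217. 199.]
 [175. 200. 214. 191.]
 [176. 179. 194. 170.]
 [177. 154. 179. 159.]
 [178. 157. 195. 174.]
 [179. 184. 213. 192.]
 [180. 204. 218. 203.]
 [181. 210. 219. 208.]
 [182. 210. 219. 209.]
 [183. 210. 219. 209.]
 [184. 210. 219. 208.]]
```

```bash
python3 -c "
from cell import arm
print(arm.observe()['force'],arm.sign_off())"
```

```text
the job is handed in; nothing more can be done
[-1.09953593  0.01934027 -0.25581106] None
```

The three-pole breaker is clipped on the rail and butted against the row. I let go, backed the gripper about 110 mm away and handed the job in at about 18 s of the 51 s.

- **Fitting:** I gripped the nose, held the breaker tilted 20 degrees with its lower end up, and hooked it under the rail's upper edge by feel. Swinging the lower end down peaked at about 51 N. A test pull of about 14 N upward confirmed the clip holds. It sat flat to about 0.1 degree, with its origin about 20 mm above the board.
- **Sliding:** I slid it about 109 mm under the guard and stopped at about 6 N against the row, well under the 20 N that would shove it.
- **Last checks:** In the final wrist picture the joint to the row is about 0.3 mm wide, against the 2 mm limit. The row's far end looked unchanged, and the wrist force was near zero.
- **Disagreements:**
  - The rail measured about 2 mm higher by touch than nominal; the side picture had hinted about 1 mm lower.
  - I first estimated the row's near face at about y 60 mm on the board, but contact came at about 56 mm.
  - In the wrist picture the breaker looks about 2 mm further down the slope than the row; I did not find out why. The hook corner measured about 18 mm up the slope while gripped, inside the 12 to 23.5 mm limits.
- **Not checked:** I did not re-measure the spare, screwdriver and socket meter at the end. None of the moves went near them.

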